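Dry-fit the two halves of a film-prop pump

ROBOT

A 6-joint arm with a two-finger parallel gripper is mounted at the origin on the work surface. World frame = base frame: x ahead of the robot, y to its left, z up, the work surface at z = 0. Lengths are in m, angles in rad, forces in N, time in s.
With the tool pointing down it reaches from about 0.375 to 0.75 m from the base axis. Payload 9 kg.
Tool frame: the origin (TCP) lies at the very end of the fingers, on their centre line; the grasp point (between the pads) lies 19 mm behind it; z points along the fingers, y is the line along which they close (so a half turn about z gives the same grasp; the last joint's range is limited). The gripper opens to 85 mm and grips with 20 to 120 N. Pads are 22 mm wide; open, the fingers measure 114 mm over their backs; the gripper's body (76 mm by 85 mm) begins 54 mm behind the grasp point. The pads swing forward as they close: fully open they stand 13 mm farther back than shut.
Start: joints at [-1.46, 0.104, 0.097, 1.564, 0, 1.353], TCP at [0.194, -0.568, 0.231] pointing down, gripper open.
Joint ranges: [-2.99, 2.99], [-0.84, 1.86], [-1.1, 1.16], [-1.84, 2.11], [-1.51, 1.56], [-3.14, 3.14]. Speed limits (rad/s): [2.22, 2.22, 2.57, 3.14, 3.14, 3.14].

INTERFACE

Orientations are given as a unit quaternion [x, y, z, w].
In Python, from workcell import arm gives the robot as it stands.
- The arm moves only by the tool send_rows, never from a script. Its argument "rows" is a list of rows, each a list of 5 numbers: the closure, from -1 (fully open) to 1 (shut), then the shift along the tool's x, y, z in cm, then the turn about the tool's z in degrees. A call has exactly 5 rows; each row is the pose to reach, as a shift and turn from the pose commanded when the call began, along the tool's axes at that moment; what a row does not reach only later rows make up. A row lasts 1/8 s, in which the tool goes at most 62.5 mm and 10.7 degrees, less where a joint would pass 70% of its speed; a pose out of reach is approached as far as the arm can. A call with a gripper value outside its range is refused whole. The fingers move at their own pace and stop on an object; "force" is the grip in N (left out, the last holds). Time passes only in rows, so rows that repeat a pose let the fingers close, or fill a call up. It gives the time, the measured TCP pose, the force, the opening and the grip force at its end, in the units of the state.
- arm.state(): the state, without advancing time (a new reading comes with each control period).
- arm.camera(name): name is "scene" or "top" or "wrist"; returns the picture (400x640x3 uint8, blue, green, red); there is no depth.
- arm.camera_params(name): a dict with "mtx" (3x3 intrinsics, pixels), "pose" (4x4, takes a point from camera to world coordinates). Camera axes: x right, y up, looking along -z (the intrinsics and any distortion apply to the point x, -y, -z); pixel columns grow to the right and rows downward; lengths in m; the calibration is good to about 2 mm. A picture is of the moment at which its call begins: read the wrist's pose just before it. camera_params takes no time and is no camera call; for the wrist camera it gives the pose at the moment of the call.
- arm.sign_off(): hands the job in; it is judged then, once.
Trained networks look in the newest picture that a camera, given by its name, has taken for a name from the list of things; names that differ only in an ending like _2 or _b are one class to them, and where a whole thing is asked for, a point or a joint stands for the part that bears it (a point fixed in the world has none). Each returns a list of dicts, best first, with "confidence" (0 to 1); they miss things now and then, are a little off and sometimes report something else, mostly with a low value. They report only what shows in the picture. A call takes as long as a camera call. They do not tell look-alikes from the thing itself.
- arm.look_for(camera, query): "xyz" ([x, y, z] in m, in world coordinates, good to about 4 mm: the middle of the surface that is visible of it).
- arm.masks_of(camera, query): "pixels" (400x640 bool, what is visible of it).
- arm.tip_of(camera, query): "xyz" ([x, y, z] in m, in world coordinates, good to about 4 mm: a listed point, or the origin of a listed thing).
The state is a dict: "t": time; "qpos": joint angles; "dq": joint speeds; "tau": joint torques, N m; "position": TCP position; "tcp_rot": TCP orientation; "wrist_force": force on the tool from outside, world axes, zero at the start; "moment": the same for the moment, N m; "width": opening from 0.0 (shut) to 1.0 (fully open); "grip_force": force on a finger pad.
Only numpy, scipy, OpenCV 4.12 (cv2) and the standard library are available. Lean on these libraries where they do the work, as an engineer would, in place of code of your own. Each camera call takes 0.05 s, during which the arm holds its last target. There are 200 camera calls.

TASK

Dry-fit the two halves of the film-prop pump: on the round green foot stack the steel flange, then the black grip, then the brass dome; on the square yellow foot stack the blue barrel, then the red cap, each part sitting fully home over the spigot below it. Lower every part gently into place rather than dropping it, and let go so that both stacks stand straight and still. Leave the tape, the glue bottle and the beaker where they are.

Things in the scene. Friction and masses are not known exactly. Their poses are not given: they have to be found in the camera images.
- green_foot: Round green assembly foot, 88 mm diameter, 16 mm thick, fixed to the bench. Aluminium spigot on top: 24 mm diameter, 12 mm high, last 4 mm coned to 16 mm. Origin: centre of its underside, z up; parts rest on its face at 16 mm.
- yellow_foot: Square yellow assembly foot, 76 x 76 mm, 16 mm thick, fixed to the bench, at any yaw. Aluminium spigot on top: 24 mm diameter, 12 mm high, last 4 mm coned to 16 mm. Origin: centre of its underside, z up, x and y along its sides; parts rest on its face at 16 mm.
- flange: Bright steel flange: rim 64 mm diameter, 10 mm high, with small dark bolts; above it a round hub 46 mm diameter up to 30 mm (grip here). Aluminium spigot on top: 24 mm diameter, 12 mm high, last 4 mm coned to 16 mm. Socket below: 34 mm bore, 14 mm deep; its edge rests on the part below. Starts loose, upright. Origin: centre of its underside, z up. 0.22 kg.
- grip: Black ribbed grip section with a grey band near its top, 48 mm diameter, 60 mm high without the spigot. Aluminium spigot on top: 24 mm diameter, 12 mm high, last 4 mm coned to 16 mm. Socket below: 34 mm bore, 14 mm deep; its edge rests on the part below. Starts loose, upright. Origin: centre of its underside, z up. 0.15 kg.
- dome: Yellow brass end dome with a black band round it and a black dot on top, 50 mm diameter with straight sides to 20 mm, domed above to 33 mm, no spigot. Socket below: 34 mm bore, 14 mm deep; its edge rests on the part below. Starts loose, upright. Origin: centre of its underside, z up. 0.18 kg.
- barrel: Blue barrel section with two thin aluminium bands, 50 mm diameter, 50 mm high without the spigot. Aluminium spigot on top: 24 mm diameter, 12 mm high, last 4 mm coned to 16 mm. Socket below: 34 mm bore, 14 mm deep; its edge rests on the part below. Starts loose, upright. Origin: centre of its underside, z up. 0.16 kg.
- cap: Red fluted end cap with a white dot on top, 46 mm diameter (48 over the flutes, which are only drawn), 28 mm high, no spigot. Socket below: 34 mm bore, 14 mm deep; its edge rests on the part below. Starts loose, upright. Origin: centre of its underside, z up. 0.08 kg.
- tape: Bystander: roll of pale paper tape lying flat, 72 mm diameter, 24 mm high, loose. Origin: centre of its underside.
- glue: Bystander: white glue bottle with an orange cap, 48 mm diameter, 110 mm high, loose, upright. Origin: centre of its underside.
- mug: Bystander: aluminium beaker, 68 mm diameter, 85 mm high, with three pencils in it up to 133 mm high, loose. Origin: centre of its underside.
Things that resemble listed ones, but are neither listed nor needed, are in the scene too. Of the things that look like the yellow_foot, the larger one is meant. Several things look just like the grip: the one meant starts farthest from the robot's base.

How it is judged:
By the outcome, as a careful person would: the job done as asked, in the order asked, and still so for the second after the job is handed in, with the robot touching nothing.
It also fails if it takes over 144 s, if anything falls off the work surface, if the arm or the gripper's body presses on something with over 40 N, if the wrist force passes 120 N, or if a joint passes its speed limit or range.

## Working session

There is one attempt and no reset: what is moved stays moved. The work goes in short steps, Python scripts to look and compute and a tool call to move; the robot and the scene stay as the last step left them, time stands still between calls to the robot, and variables do not carry over. Pictures are saved under pics/ and viewed, at most 14 in all, crops included, and the job is handed in when it is done.

Besides the shell and the picture viewer there is one more tool, called after "Call:" by a JSON object that holds its "op" and its "data". send_rows: Moves the arm, as the interface text tells. Its arguments: {"type":"object","properties":{"rows":{"type":"array","items":{"type":"array","items":{"type":"number"}}},"force":{"type":"number"}},"required":["rows"]}

```bash
mkdir -p pics; ls; python3 - <<'E'
from workcell import arm
import cv2,numpy as np
for c in("top","scene"):
    im=arm.camera(c); cv2.imwrite(f"pics/{c}0.png",im)
    p=arm.camera_params(c); print(c,np.round(p["mtx"],1).tolist(),np.round(p["pose"],3).tolist(),[k for k in p])
    for q in["green_foot","yellow_foot","flange","grip","dome","barrel","cap","tape","glue","mug"]:
        print(q,[(np.round(d["xyz"],3).tolist(),round(d["confidence"],2)) for d in arm.tip_of(c,q)])
s=arm.state();print({k:np.round(v,3).tolist() for k,v in s.items()})
E
```

```text
pics
top [[381.7, 0.0, 324.0], [0.0, 381.7, 195.9], [0.0, 0.0, 1.0]] [[0.005, 0.999, -0.044, 0.49], [-1.0, 0.005, -0.003, -0.004], [-0.002, 0.044, 0.999, 1.018], [0.0, 0.0, 0.0, 1.0]] ['mtx', 'pose']
green_foot [([0.623, -0.084, 0.0], 0.64)]
yellow_foot [([0.736, -0.168, -0.003], 0.75), ([0.601, -0.243, 0.001], 0.71)]
flange [([0.41, -0.269, 0.002], 0.71)]
grip [([0.519, -0.409, 0.001], 0.8), ([0.42, -0.39, 0.001], 0.62), ([0.623, 0.072, 0.004], 0.38)]
dome [([0.46, 0.093, 0.004], 0.54)]
barrel [([0.623, 0.068, 0.002], 0.82)]
cap [([0.412, 0.259, -0.003], 0.83)]
tape [([0.489, 0.405, -0.004], 0.57)]
glue [([0.576, 0.241, -0.004], 0.55)]
mug []
scene [[392.8, 0.0, 319.1], [0.0, 392.8, 193.6], [0.0, 0.0, 1.0]] [[-0.377, -0.566, 0.733, 1.407], [0.926, -0.244, 0.288, 0.334], [0.016, 0.788, 0.616, 0.738], [0.0, 0.0, 0.0, 1.0]] ['mtx', 'pose']
green_foot []
yellow_foot [([0.738, -0.166, 0.0], 0.67), ([0.598, -0.239, 0.002], 0.62), ([0.62, -0.086, 0.0], 0.24)]
flange [([0.41, -0.27, -0.001], 0.68)]
grip [([0.422, -0.387, 0.002], 0.85), ([0.52, -0.406, -0.001], 0.65)]
dome [([0.456, 0.094, -0.004], 0.55)]
barrel [([0.617, 0.07, 0.0], 0.6)]
cap [([0.409, 0.258, 0.004], 0.53)]
tape [([0.486, 0.406, -0.0], 0.79), ([0.598, -0.242, -0.002], 0.58)]
glue [([0.574, 0.238, -0.0], 0.96)]
mug [([0.448, -0.079, -0.002], 0.61)]
{'t': 1.1, 'qpos': [-1.46, 0.104, 0.097, 1.564, -0.0, 1.353], 'dq': [0.0, 0.001, 0.002, 0.0, 0.0, 0.001], 'tau': [0.002, -55.678, 50.377, 0.001, -0.0, 0.0], 'position': [0.194, -0.568, 0.231], 'tcp_rot': [0.987, 0.164, -0.0, 0.0], 'wrist_force': [0.288, -0.284, -0.082], 'moment': [0.057, 0.02, -0.003], 'grip_force': 0.0, 'width': 1.002}
```

View pics/top0.png

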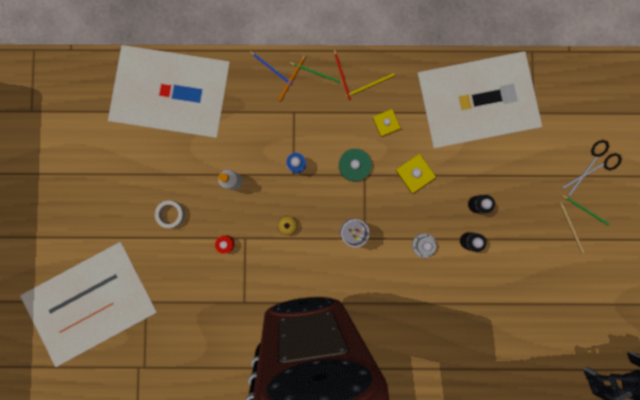

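View pics/scene0.png

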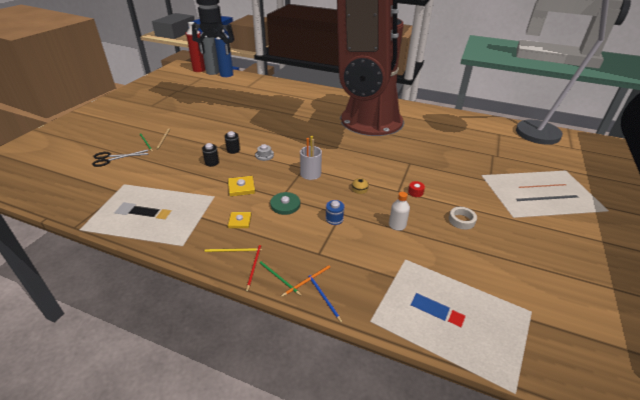

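The large yellow foot is at px (416,173), and its look-alike at (387,122) is smaller. There are two grips, at (482,204) and (474,242). The first is farther from the base (about 0.66 m against 0.57 m), so I choose that one. Next I refine the positions and check these choices in a close crop.

```bash
python3 - <<'E'
from workcell import arm
import cv2,numpy as np
im=None; R={}
for r in range(3):
  for c in("top","scene"):
    im=arm.camera(c)
    if c=="top": T=im
    for q in["green_foot","yellow_foot","flange","grip","dome","barrel","cap"]:
        for d in arm.tip_of(c,q):
            R.setdefault(q,[]).append((c[0],*np.round(np.array(d["xyz"][:2])*1000).astype(int).tolist()))
for q in R: print(q,R[q])
# own estimate: centroids of mask in top image ray-cast to mid height
p=arm.camera_params("top");M=p["mtx"];P=p["pose"]
def ray(u,v,z):
    d=P[:3,:3]@np.array([(u-M[0,2])/M[0,0],-(v-M[1,2])/M[1,1],-1]); o=P[:3,3]; return (o+d*(z-o[2])/d[2])[:2]
g=cv2.cvtColor(T,cv2.COLOR_BGR2GRAY).astype(float); 
# bright spigot / top blobs near seeds
for n,u,v,z in[("green",355,164,.028),("yellow",416,173,.028),("small",387,122,.028),("flange",425,245,.042),("gripfar",486,204,.072),("gripnear",478,243,.072),("barrel",295,162,.062)]:
    w=g[v-5:v+6,u-5:u+6]; w=np.clip(w-np.percentile(w,60),0,None); yy,xx=np.mgrid[v-5:v+6,u-5:u+6]
    a,b=(w*xx).sum()/w.sum(),(w*yy).sum()/w.sum(); print(n,round(a,1),round(b,1),np.round(ray(a,b,z)*1000,1))
cv2.imwrite("pics/crop.png",cv2.resize(T[90:270,350:520],None,fx=3.3,fy=3.3,interpolation=cv2.INTER_CUBIC))
p=arm.camera_params("wrist");print(np.round(p["mtx"],1).tolist(),np.round(p["pose"],3).tolist())
E
```

```text
green_foot [('t', 460, 94), ('t', 622, -83), ('s', 618, -82), ('t', 622, -85), ('s', 618, -83), ('s', 520, -408), ('s', 449, -76), ('t', 623, -84), ('s', 616, -86)]
yellow_foot [('t', 602, -247), ('t', 736, -170), ('t', 442, -77), ('s', 596, -243), ('s', 742, -164), ('t', 732, -168), ('t', 602, -245), ('t', 575, 240), ('s', 595, -244), ('s', 741, -165), ('t', 601, -244), ('t', 737, -166), ('s', 596, -241), ('s', 742, -165)]
flange [('t', 409, -269), ('s', 407, -267), ('t', 411, -268), ('s', 409, -268), ('t', 521, -407), ('t', 412, -265), ('s', 408, -267)]
grip [('t', 516, -408), ('t', 421, -388), ('s', 424, -386), ('t', 517, -406), ('t', 419, -387), ('s', 518, -407), ('s', 422, -384), ('t', 518, -410), ('t', 422, -389), ('s', 519, -406), ('s', 425, -384)]
dome [('t', 460, 94), ('s', 618, -85), ('s', 457, 94), ('t', 459, 96), ('s', 458, 91), ('s', 618, -80), ('t', 462, 96), ('s', 457, 95)]
barrel [('t', 623, 70), ('s', 623, 68), ('t', 623, 68), ('s', 622, 66), ('t', 622, 73), ('s', 621, 71)]
cap [('t', 413, 256), ('s', 410, 255), ('t', 414, 258), ('s', 403, 256), ('t', 412, 258), ('s', 408, 256)]
green 354.7 163.7 [618.7 -80.7]
yellow 416.3 172.0 [ 597.5 -241. ]
small 386.3 120.5 [ 732.6 -163.3]
flange 427.2 246.1 [ 407.3 -264.1]
gripfar 486.6 203.2 [ 516.1 -403.8]
gripnear 478.0 242.4 [ 419.5 -381.3]
barrel 294.7 161.0 [620.3  72.8]
[[335.7, 0.0, 317.6], [0.0, 335.7, 199.4], [0.0, 0.0, 1.0]] [[0.323, 0.91, 0.259, 0.259], [-0.947, 0.311, 0.087, -0.545], [-0.001, -0.273, 0.962, 0.374], [0.0, 0.0, 0.0, 1.0]]
```

View pics/crop.png

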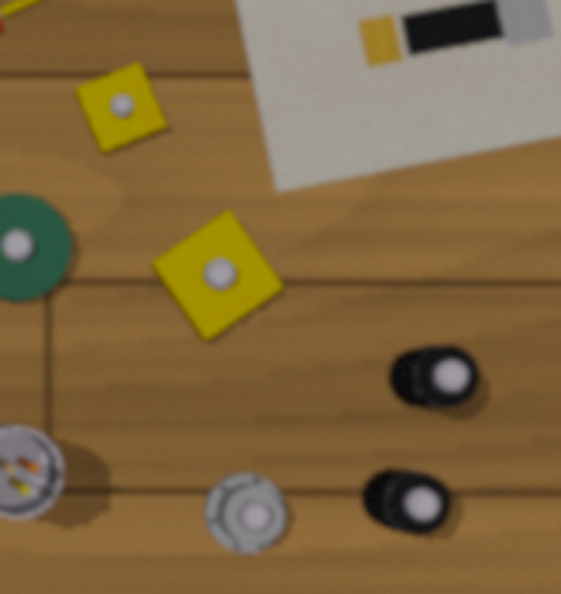

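The crop shows the large yellow foot at (218,272) and the smaller one at (122,105). The far grip is at (450,375), the near one at (422,505), and the flange at (255,515), so my choices hold. I now move toward the flange, turning to yaw 90° so that tool x = world y and tool y = world x.

Call:
{"op": "send_rows", "data": {"rows": [[-0.5,4.2,-3.0,0,-10],[-0.5,8.4,-6.0,0,-20],[-0.5,12.6,-9.0,0,-30],[-0.5,16.8,-12.0,0,-40],[-0.5,21.0,-15.0,0,-50]], "force": 40}}

```text
t: 4.12
position: [0.3448, -0.3567, 0.2314]
tcp_rot: [0.823, 0.568, -0.0, 0.0]
wrist_force: [-0.3, 0.8, 0.2]
width: 0.75
grip_force: 0.0
```

```bash
cat > h.py <<'E'
from workcell import arm
import numpy as np
from scipy.spatial.transform import Rotation as Ro
def go(x,y,z):
    s=arm.state(); R=Ro.from_quat(s["tcp_rot"]).as_matrix(); p=np.array(s["position"])
    yaw=np.degrees(np.arctan2(R[1,0],R[0,0]))
    print("t",round(s["t"],2),"pos",np.round(p,4),"yaw",round(yaw,2),"shift cm",np.round(R.T@(np.array([x,y,z])-p)*100,2),"turn",round(yaw-90,2),"F",np.round(s["wrist_force"],1),"w",round(s["width"],3),"j",np.round(s["qpos"],2))
def see(q,n=2,c="wrist"):
    L=[]
    for _ in range(n):
        arm.camera(c)
        L+=[(np.round(np.array(d["xyz"])*1000).astype(int).tolist(),round(d["confidence"],2)) for d in arm.tip_of(c,q)]
    print(q,L)
E
python3 -c "
from h import *
go(.4095,-.2675,.13)"
```

```text
t 4.12 pos [ 0.3448 -0.3567  0.2314] yaw 69.16 shift cm [10.65  2.86 10.14] turn -20.84 F [-0.3  0.8  0.2] w 0.75 j [-1.07 -0.21 -0.21  1.57  0.    0.87]
```

Call:
{"op": "send_rows", "data": {"rows": [[-0.5,4.0,1.0,2,-10],[-0.5,8.0,2.1,5,-20],[-0.5,10.7,2.9,8,-21.1],[-0.5,10.7,2.9,10.1,-21.1],[-0.5,10.7,2.9,10.1,-21.1]]}}

```text
t: 4.75
position: [0.4092, -0.2677, 0.1289]
tcp_rot: [0.707, 0.707, 0.0, -0.001]
wrist_force: [0.4, -0.6, 1.6]
width: 0.749
grip_force: 0.0
```

```bash
python3 -c "
from h import *
import cv2
see('flange',3)
cv2.imwrite('pics/w1.png',arm.camera('wrist'))
go(.4095,-.2675,.010)"
```

```text
flange [([408, -267, 1], 0.74), ([408, -267, 0], 0.95)]
t 5.1 pos [ 0.4099 -0.2695  0.1312] yaw 89.9 shift cm [ 0.21 -0.05 12.12] turn -0.1 F [-0.6 -0.7  0.2] w 0.752 j [-0.85 -0.23 -0.41  1.39 -0.    0.72]
```

View pics/w1.png

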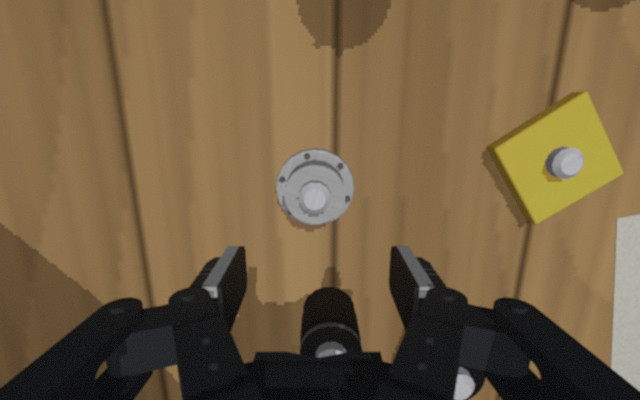

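The flange is at px (315,190) in the wrist view, centred below the gripper. Going down to the hub and closing.

Call:
{"op": "send_rows", "data": {"rows": [[-0.5,0.1,-0.1,4,0],[-0.5,0.1,-0.1,8,0],[-0.5,0.1,-0.1,10.5,0],[-0.5,0.1,-0.1,11.8,0],[-0.5,0.1,-0.1,11.8,0]]}}

```text
t: 5.72
position: [0.4085, -0.2677, 0.0121]
tcp_rot: [0.708, 0.707, -0.0, -0.0]
wrist_force: [0.5, 0.0, 1.2]
width: 0.751
grip_force: 0.0
```

Call:
{"op": "send_rows", "data": {"rows": [[0.3,0,0,0,0],[0.3,0,0,0,0],[0.3,0,0,0,0],[0.3,0,0,0,0],[0.3,0,0,0,0]], "force": 40}}

```text
t: 6.35
position: [0.4094, -0.2687, 0.014]
tcp_rot: [0.707, 0.707, -0.0, 0.001]
wrist_force: [-1.7, 1.4, 6.0]
width: 0.519
grip_force: 41.0
```

Call:
{"op": "send_rows", "data": {"rows": [[0.3,0,0,-5,0],[0.3,0.5,4,-8,0],[0.3,3,9,-8,0],[0.3,6,14,-8,0],[0.3,10,18.5,-8,0]]}}

```text
t: 6.98
position: [0.5957, -0.1674, 0.0927]
tcp_rot: [0.708, 0.706, 0.0, 0.001]
wrist_force: [0.7, -1.3, -1.9]
width: 0.521
grip_force: 42.9
```

Call:
{"op": "send_rows", "data": {"rows": [[0.3,4.5,2,0,0],[0.3,8.3,2.6,0,0],[0.3,8.3,2.6,2,0],[0.3,8.3,2.6,2,0],[0.3,8.3,2.6,2,0]]}}

```text
t: 7.6
position: [0.6197, -0.0861, 0.0724]
tcp_rot: [0.708, 0.706, -0.0, -0.0]
wrist_force: [-0.5, 0.5, -2.1]
width: 0.519
grip_force: 42.9
```

```bash
python3 -c "
from h import *
import cv2
see('flange',1);see('green_foot',2)
cv2.imwrite('pics/w2.png',arm.camera('wrist'))
go(.620,-.0835,.028)"
```

```text
flange [([620, -84, 59], 0.95)]
green_foot []
t 7.95 pos [ 0.6201 -0.0854  0.0726] yaw 89.91 shift cm [ 0.19 -0.01  4.46] turn -0.09 F [-0.7 -0.6 -3.3] w 0.519 j [-0.35  0.21 -0.07  1.29 -0.    1.23]
```

View pics/w2.png

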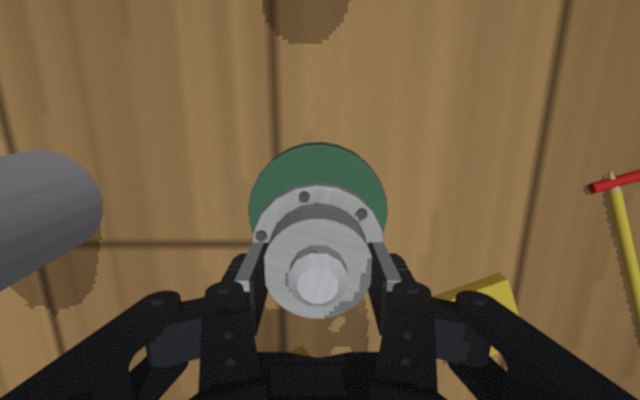

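The flange is held level over the green foot. The foot disc spans columns 250–387, with its far edge at row 142. I'll project the assumed foot pose to check this.

```bash
cat >> h.py <<'E'
def proj(pts,c="wrist"):
    p=arm.camera_params(c);M=np.array(p["mtx"]);P=np.array(p["pose"])
    q=(np.asarray(pts)-P[:3,3])@P[:3,:3]; q=q*[1,-1,-1]; u=q@M.T; return np.round(u[:,:2]/u[:,2:],1)
E
python3 -c "
from h import *
print(proj([[.62,-.0835+.044,.016],[.62-.044,-.0835,.016],[.62+.044,-.0835,.016],[.62,-.0835,.102],[.62,-.0835+.012,.1]]).tolist())"
```

```text
[[318.2, 147.2], [247.9, 218.0], [388.7, 217.8], [318.5, 291.7], [318.4, 260.3]]
```

Call:
{"op": "send_rows", "data": {"rows": [[0.3,0.2,0,1,0],[0.3,0.2,0,2,0],[0.3,0.2,0,3,0],[0.3,0.2,0,3.6,0],[0.3,0.2,0,4.0,0]]}}

```text
t: 8.57
position: [0.6198, -0.083, 0.0317]
tcp_rot: [0.707, 0.707, -0.0, -0.0]
wrist_force: [-0.3, -0.3, -3.1]
width: 0.519
grip_force: 42.9
```

Call:
{"op": "send_rows", "data": {"rows": [[0.3,0,0,0.1,0],[0.3,0,0,0.2,0],[0.3,0,0,0.3,0],[0.3,0,0,0.35,0],[0.3,0,0,0.35,0]]}}

```text
t: 9.2
position: [0.6202, -0.0831, 0.0301]
tcp_rot: [0.707, 0.707, 0.0, 0.0]
wrist_force: [-3.1, 1.3, 5.9]
width: 0.514
grip_force: 43.9
```

Call:
{"op": "send_rows", "data": {"rows": [[-0.4,0,0,-0.05,0],[-0.4,0,0,-0.1,0],[-0.4,0,0,-0.2,0],[-0.4,0,0,-4,0],[-0.4,0,0,-10,0]]}}

```text
t: 9.82
position: [0.6184, -0.0825, 0.1277]
tcp_rot: [0.708, 0.707, -0.001, -0.002]
wrist_force: [0.3, -0.6, 0.9]
width: 0.699
grip_force: 0.0
```

Call:
{"op": "send_rows", "data": {"rows": [[-0.4,-5.8,-1.8,-1.5,0],[-0.4,-11.6,-3.6,-3,0],[-0.4,-17.5,-5.5,-3,0],[-0.4,-23.3,-7.3,-3,0],[-0.4,-29.2,-9.2,-3,0]]}}

```text
t: 10.45
position: [0.5269, -0.3768, 0.1591]
tcp_rot: [0.707, 0.707, 0.0, 0.0]
wrist_force: [1.0, 0.5, 0.1]
width: 0.699
grip_force: 0.0
```

Call:
{"op": "send_rows", "data": {"rows": [[-0.4,-3.2,-1,0,0],[-0.4,-3.2,-1,2,0],[-0.4,-3.2,-1,3,0],[-0.4,-3.2,-1,3,0],[-0.4,-3.2,-1,3,0]]}}

```text
t: 11.08
position: [0.5182, -0.4061, 0.1293]
tcp_rot: [0.707, 0.707, -0.0, 0.0]
wrist_force: [0.9, 0.3, 0.3]
width: 0.699
grip_force: 0.0
```

```bash
python3 -c "
from h import *
see('grip',3);see('flange',2,'top');see('flange',2,'scene');see('green_foot',1,'top')
go(.518,-.407,.025)"
```

```text
grip [([418, -384, 1], 0.92), ([510, -411, -2], 0.66), ([422, -381, 2], 0.77), ([511, -408, 1], 0.7), ([511, -404, 1], 0.87), ([420, -382, 1], 0.55)]
flange [([620, -80, 17], 0.77)]
flange [([623, 70, 1], 0.7), ([624, -82, 18], 0.66), ([448, -78, 0], 0.52), ([621, -81, 16], 0.75), ([410, 255, 1], 0.74)]
green_foot [([622, -83, 0], 0.97), ([516, -407, -2], 0.46), ([485, 405, -2], 0.17)]
t 11.88 pos [ 0.5176 -0.407   0.1288] yaw 89.94 shift cm [-0.    0.04 10.38] turn -0.06 F [ 0.6 -0.2  0.1] w 0.697 j [-0.86  0.29  0.12  1.4  -0.    0.71]
```

Call:
{"op": "send_rows", "data": {"rows": [[-0.9,0,-0.3,1,0],[-0.9,0,-0.3,2.5,0],[-0.9,0,-0.3,6,0],[-0.9,0,-0.3,9,0],[-0.9,0,-0.3,10.3,0]]}}

```text
t: 12.5
position: [0.5133, -0.4055, 0.0226]
tcp_rot: [0.708, 0.707, 0.0, -0.002]
wrist_force: [-0.1, 0.4, -0.4]
width: 0.948
grip_force: 0.0
```

Call:
{"op": "send_rows", "data": {"rows": [[0.3,0,0,0,0],[0.3,0,0,0,0],[0.3,0,0,0,0],[0.3,0,0,0,0],[0.3,0,0,0,0]], "force": 40}}

```text
t: 13.12
position: [0.5153, -0.4078, 0.0274]
tcp_rot: [0.707, 0.707, -0.0, 0.001]
wrist_force: [0.5, -0.5, 5.8]
width: 0.547
grip_force: 41.7
```

Call:
{"op": "send_rows", "data": {"rows": [[0.3,0,0,-5,0],[0.3,3,1,-9.5,0],[0.3,8.8,2.9,-9.5,0],[0.3,14.6,4.8,-9.5,0],[0.3,20.4,6.7,-9.5,0]]}}

```text
t: 13.75
position: [0.5821, -0.2012, 0.1209]
tcp_rot: [0.708, 0.707, 0.0, 0.0]
wrist_force: [-0.2, 0.0, -1.6]
width: 0.551
grip_force: 41.9
```

Call:
{"op": "send_rows", "data": {"rows": [[0.3,5.5,1.8,0,0],[0.3,10,3.3,0,0],[0.3,12,3.9,0,0],[0.3,12,3.9,0,0],[0.3,12,3.9,0,0]]}}

```text
t: 14.38
position: [0.6207, -0.0842, 0.1207]
tcp_rot: [0.708, 0.706, -0.0, 0.0]
wrist_force: [-0.1, -0.1, -1.6]
width: 0.549
grip_force: 41.9
```

```bash
python3 -c "
from h import *
import cv2
see('grip',2)
cv2.imwrite('pics/w3.png',arm.camera('wrist'))
see('grip',2,'top');see('grip',2,'scene');see('flange',1,'scene')
go(.6215,-.082,.072)
print(proj([[.6215,-.082+.032,.026],[.6215-.032,-.082,.026],[.6215+.032,-.082,.026],[.6215,-.082,.192]]).tolist())"
```

```text
grip [([613, -83, 90], 0.73), ([614, -82, 90], 0.65)]
grip [([421, -389, -1], 0.82), ([421, -389, 2], 0.59)]
grip [([422, -388, 1], 0.85), ([422, -382, -1], 0.84), ([623, -81, 98], 0.65)]
flange [([620, -80, 20], 0.56)]
t 15.12 pos [ 0.6209 -0.083   0.1208] yaw 89.94 shift cm [0.1  0.06 4.88] turn -0.06 F [ 0.5  0.6 -1.5] w 0.55 j [-0.34  0.19 -0.01  1.37 -0.    1.23]
[[319.1, 158.9], [275.6, 202.3], [362.7, 202.2], [320.9, 381.3]]
```

View pics/w3.png

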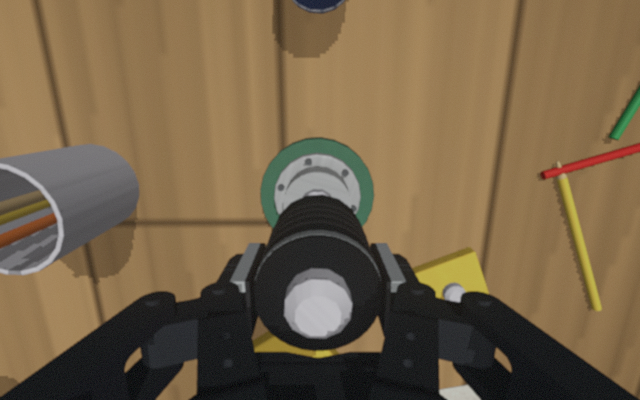

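The flange rim spans columns 273–361, concentric with the foot, and the grip hangs on the same axis at column 318. Lowering it.

Call:
{"op": "send_rows", "data": {"rows": [[0.3,0.1,0,1.2,0],[0.3,0.1,0,2.4,0],[0.3,0.1,0,3.4,0],[0.3,0.1,0,4.0,0],[0.3,0.1,0,4.3,0]]}}

```text
t: 15.75
position: [0.6208, -0.082, 0.0773]
tcp_rot: [0.708, 0.707, -0.0, -0.0]
wrist_force: [-0.3, 0.1, -1.4]
width: 0.55
grip_force: 41.9
```

Call:
{"op": "send_rows", "data": {"rows": [[0.3,0,0,0.1,0],[0.3,0,0,0.2,0],[0.3,0,0,0.3,0],[0.3,0,0,0.4,0],[0.3,0,0,0.4,0]]}}

```text
t: 16.38
position: [0.6209, -0.082, 0.0738]
tcp_rot: [0.707, 0.707, -0.0, 0.0]
wrist_force: [-0.6, 0.4, -2.1]
width: 0.553
grip_force: 41.9
```

Call:
{"op": "send_rows", "data": {"rows": [[0.3,0,0,0.05,0],[0.3,0,0,0.1,0],[0.3,0,0,0.15,0],[0.3,0,0,0.15,0],[0.3,0,0,0.15,0]]}}

```text
t: 17.0
position: [0.621, -0.082, 0.0733]
tcp_rot: [0.707, 0.707, 0.0, 0.0]
wrist_force: [-2.5, 1.7, 6.7]
width: 0.553
grip_force: 42.7
```

Call:
{"op": "send_rows", "data": {"rows": [[-0.4,0,0,-0.05,0],[-0.4,0,0,-0.1,0],[-0.4,0,0,-0.2,0],[-0.4,0,0,-4,0],[-0.4,0,0,-10,0]]}}

```text
t: 17.62
position: [0.6195, -0.0816, 0.1711]
tcp_rot: [0.708, 0.707, -0.001, -0.002]
wrist_force: [1.3, -0.7, -0.1]
width: 0.703
grip_force: 0.0
```

Call:
{"op": "send_rows", "data": {"rows": [[-0.4,3,-2,0,0],[-0.4,7,-6,0,0],[-0.4,11,-10,0,0],[-0.4,15,-14,2,0],[-0.4,17.7,-16.2,5,0]]}}

```text
t: 18.25
position: [0.4583, 0.0965, 0.1226]
tcp_rot: [0.707, 0.707, 0.001, 0.001]
wrist_force: [-0.1, 0.4, 0.0]
width: 0.703
grip_force: 0.0
```

Call:
{"op": "send_rows", "data": {"rows": [[-0.7,0,0,2,0],[-0.7,0,0,2,0],[-0.7,0,0,2,0],[-0.7,0,0,2,0],[-0.7,0,0,2,0]]}}

```text
t: 18.88
position: [0.4597, 0.0949, 0.1029]
tcp_rot: [0.708, 0.707, 0.0, 0.0]
wrist_force: [0.6, 0.2, 0.5]
width: 0.851
grip_force: 0.0
```

```bash
python3 -c "
from h import *
see('dome',3);see('grip',2,'top');see('grip',2,'scene')
go(.459,.0945,.001)"
```

```text
dome [([457, 94, 2], 0.74), ([457, 93, 0], 0.72), ([457, 96, 0], 0.98)]
grip [([422, -390, -1], 0.88), ([620, -80, 47], 0.62), ([623, -79, 46], 0.77), ([421, -392, 0], 0.57)]
grip [([424, -387, 2], 0.68), ([621, -82, 46], 0.87), ([423, -383, 2], 0.57)]
t 19.57 pos [0.4591 0.0951 0.1023] yaw 89.94 shift cm [-6.000e-02 -1.000e-02  1.013e+01] turn -0.06 F [0.2 0.6 0.2] w 0.852 j [-0.08 -0.29 -0.51  1.35 -0.    1.5 ]
```

The grip is home at (621,−81, 46 mm). Next is the dome.

Call:
{"op": "send_rows", "data": {"rows": [[-0.7,0,-0.1,4,0],[-0.7,0,-0.1,7,0],[-0.7,0,-0.1,9,0],[-0.7,0,-0.1,10,0],[-0.7,0,-0.1,10,0]]}}

```text
t: 20.2
position: [0.4579, 0.0952, 0.0021]
tcp_rot: [0.707, 0.707, -0.0, -0.0]
wrist_force: [0.1, -0.0, 0.3]
width: 0.85
grip_force: 0.0
```

Call:
{"op": "send_rows", "data": {"rows": [[0.3,0,0,0,0],[0.3,0,0,0,0],[0.3,0,0,0,0],[0.3,0,0,0,0],[0.3,0,0,0,0]], "force": 40}}

```text
t: 20.82
position: [0.4592, 0.0951, 0.0037]
tcp_rot: [0.707, 0.707, 0.001, 0.001]
wrist_force: [-2.1, 1.6, 5.8]
width: 0.567
grip_force: 41.2
```

Call:
{"op": "send_rows", "data": {"rows": [[0.3,0,0,-5,0],[0.3,0,0,-10,0],[0.3,-1,1,-14.5,0],[0.3,-5,5,-14.5,0],[0.3,-9,9,-14.5,0]]}}

```text
t: 21.45
position: [0.5498, 0.004, 0.1488]
tcp_rot: [0.707, 0.707, 0.001, 0.001]
wrist_force: [0.2, 0.3, -1.1]
width: 0.573
grip_force: 43.0
```

Call:
{"op": "send_rows", "data": {"rows": [[0.3,-4,3.5,0,0],[0.3,-7,6,0,0],[0.3,-8.6,7.3,0,0],[0.3,-8.6,7.3,0,0],[0.3,-8.6,7.3,0,0]]}}

```text
t: 22.08
position: [0.6206, -0.0805, 0.1474]
tcp_rot: [0.707, 0.707, -0.0, -0.0]
wrist_force: [-0.3, 0.6, -2.2]
width: 0.57
grip_force: 43.0
```

```bash
python3 -c "
from h import *
import cv2
see('dome',2)
cv2.imwrite('pics/w4.png',arm.camera('wrist'))
see('dome',2,'top');see('dome',2,'scene');see('grip',1,'scene')
go(.6215,-.081,.11)
print(proj([[.62,-.083,.118],[.62,-.083,.106]]).tolist())"
```

```text
dome [([620, -80, 143], 0.8), ([621, -81, 145], 0.74)]
dome [([414, 260, 1], 0.26)]
dome [([620, -81, 141], 0.53), ([622, -82, 139], 0.44)]
grip [([624, -83, 46], 0.61), ([423, -384, 1], 0.5)]
t 22.82 pos [ 0.6209 -0.0811  0.1473] yaw 89.94 shift cm [0.01 0.06 3.73] turn -0.06 F [-1.   0.6 -2.3] w 0.565 j [-0.34  0.18  0.03  1.42 -0.    1.23]
[[316.8, 240.7], [316.8, 232.7]]
```

View pics/w4.png

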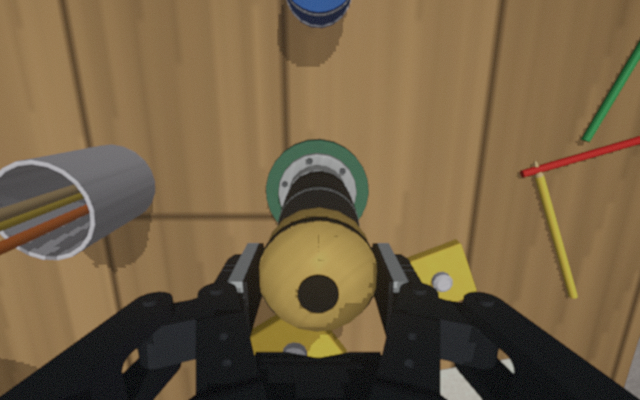

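The dome at (318,285) hangs over the upright grip, on the same column. Lowering gently.

Call:
{"op": "send_rows", "data": {"rows": [[0.3,0,0,1,0],[0.3,0,0,2,0],[0.3,0,0,2.7,0],[0.3,0,0,3.2,0],[0.3,0,0,3.3,0]]}}

```text
t: 23.45
position: [0.6207, -0.081, 0.1138]
tcp_rot: [0.707, 0.707, -0.0, -0.0]
wrist_force: [0.8, 0.1, -0.8]
width: 0.568
grip_force: 43.0
```

Call:
{"op": "send_rows", "data": {"rows": [[0.3,0,0,0.1,0],[0.3,0,0,0.2,0],[0.3,0,0,0.3,0],[0.3,0,0,0.4,0],[0.3,0,0,0.4,0]]}}

```text
t: 24.08
position: [0.6209, -0.081, 0.1102]
tcp_rot: [0.707, 0.707, -0.0, -0.0]
wrist_force: [-0.4, -0.5, -1.4]
width: 0.575
grip_force: 43.0
```

Call:
{"op": "send_rows", "data": {"rows": [[0.3,0,0,0.05,0],[0.3,0,0,0.1,0],[0.3,0,0,0.15,0],[0.3,0,0,0.15,0],[0.3,0,0,0.15,0]]}}

```text
t: 24.7
position: [0.6212, -0.0811, 0.1098]
tcp_rot: [0.707, 0.707, 0.0, 0.0]
wrist_force: [-3.0, 0.7, 5.2]
width: 0.565
grip_force: 43.6
```

Call:
{"op": "send_rows", "data": {"rows": [[-0.4,0,0,-0.05,0],[-0.4,0,0,-0.1,0],[-0.4,0,0,-0.2,0],[-0.4,0,0,-3,0],[-0.4,0,0,-8,0]]}}

```text
t: 25.32
position: [0.6196, -0.0806, 0.1875]
tcp_rot: [0.708, 0.707, -0.001, -0.002]
wrist_force: [-0.4, -0.4, 1.4]
width: 0.702
grip_force: 0.0
```

Call:
{"op": "send_rows", "data": {"rows": [[-0.7,5,0,0,0],[-0.7,10,0.1,0,0],[-0.7,15,0.1,0,0],[-0.7,15,0.1,4,0],[-0.7,15,0.1,6,0]]}}

```text
t: 25.95
position: [0.6211, 0.0696, 0.1266]
tcp_rot: [0.707, 0.707, -0.001, -0.001]
wrist_force: [0.3, -0.6, -0.3]
width: 0.85
grip_force: 0.0
```

```bash
python3 -c "
from h import *
see('barrel',3);see('dome',2,'top');see('dome',2,'scene')
go(.622,.0695,.020)"
```

```text
barrel [([623, 68, -6], 0.81), ([622, 73, -3], 0.83), ([625, 71, -2], 0.73)]
dome [([622, -83, 108], 0.73), ([623, -84, 107], 0.67)]
dome [([618, -81, 103], 0.67)]
t 26.65 pos [0.6222 0.0689 0.129 ] yaw 89.94 shift cm [ 0.06 -0.02 10.9 ] turn -0.06 F [ 0.5  0.3 -1.1] w 0.846 j [-0.1   0.19  0.    1.39 -0.    1.47]
```

Call:
{"op": "send_rows", "data": {"rows": [[-0.7,0.1,0,4,0],[-0.7,0.1,0,7,0],[-0.7,0.1,0,9.5,0],[-0.7,0.1,0,10.8,0],[-0.7,0.1,0,10.8,0]]}}

```text
t: 27.28
position: [0.6216, 0.07, 0.0202]
tcp_rot: [0.707, 0.707, -0.0, -0.0]
wrist_force: [0.3, 0.5, 0.8]
width: 0.849
grip_force: 0.0
```

Call:
{"op": "send_rows", "data": {"rows": [[0.3,0,0,0,0],[0.3,0,0,0,0],[0.3,0,0,0,0],[0.3,0,0,0,0],[0.3,0,0,0,0]], "force": 40}}

```text
t: 27.9
position: [0.6232, 0.0699, 0.0225]
tcp_rot: [0.707, 0.707, 0.001, 0.001]
wrist_force: [-1.3, -1.3, 5.9]
width: 0.57
grip_force: 42.0
```

Call:
{"op": "send_rows", "data": {"rows": [[0.3,0,0,-6,0],[0.3,0,0,-12,0],[0.3,0,0,-18,0],[0.3,-2,0,-19,0],[0.3,-7,-0.5,-19,0]]}}

```text
t: 28.52
position: [0.6177, 0.0002, 0.2119]
tcp_rot: [0.706, 0.708, 0.001, 0.001]
wrist_force: [0.8, -0.8, -2.5]
width: 0.565
grip_force: 42.9
```

Call:
{"op": "send_rows", "data": {"rows": [[0.3,-6,0,0,0],[0.3,-12,-0.5,0,0],[0.3,-18,-1,0,0],[0.3,-23,-1.8,0,0],[0.3,-24.3,-1.8,2,0]]}}

```text
t: 29.15
position: [0.5982, -0.2469, 0.1907]
tcp_rot: [0.709, 0.705, -0.0, 0.001]
wrist_force: [-0.2, 0.0, -1.7]
width: 0.571
grip_force: 42.9
```

Call:
{"op": "send_rows", "data": {"rows": [[0.3,0,0,4,0],[0.3,0,0,9,0],[0.3,0,0,11,0],[0.3,0,0,11.5,0],[0.3,0,0,11.5,0]]}}

```text
t: 29.78
position: [0.5995, -0.2433, 0.0772]
tcp_rot: [0.707, 0.707, 0.0, 0.001]
wrist_force: [0.1, -0.0, -0.3]
width: 0.576
grip_force: 42.8
```

```bash
python3 -c "
from h import *
import cv2
see('barrel',2);see('yellow_foot',1)
cv2.imwrite('pics/w5.png',arm.camera('wrist'))
see('barrel',2,'top');see('barrel',2,'scene');see('yellow_foot',1,'scene')
go(.599,-.243,.038)
a=np.array([.599,-.243,.028]);b=np.array([.599,-.243,.016])
print(proj([a,b,[.599,-.243,.13]]).tolist())"
```

```text
barrel [([599, -240, 50], 0.94), ([601, -243, 54], 0.74)]
yellow_foot [([735, -168, 2], 0.58)]
barrel [([602, -246, 56], 0.74), ([599, -245, 54], 0.55)]
barrel [([621, -81, 106], 0.67), ([601, -242, 53], 0.62)]
yellow_foot [([596, -244, -2], 0.76), ([740, -163, 0], 0.76)]
t 30.62 pos [ 0.5988 -0.243   0.0758] yaw 89.94 shift cm [0.   0.02 3.78] turn -0.06 F [-0.5 -0.3 -1.6] w 0.573 j [-0.59  0.27  0.    1.3  -0.    0.98]
[[318.9, 225.7], [318.8, 219.2], [319.5, 340.3]]
```

View pics/w5.png

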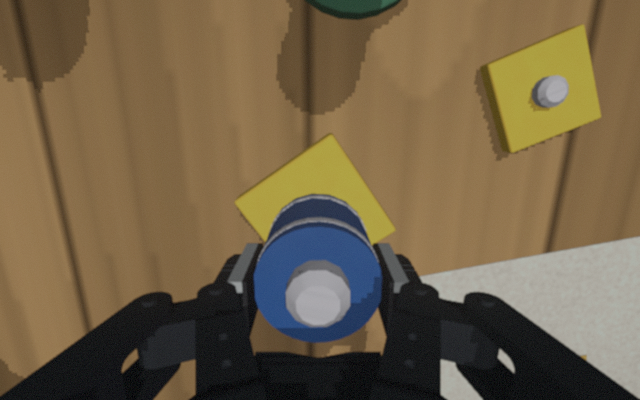

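The barrel is above the large foot, whose opposite corners are at (235,203) and (395,231). That puts its centre at (315,217) against the predicted (319,219), so I shift about 1 mm and lower.

Call:
{"op": "send_rows", "data": {"rows": [[0.3,0.1,-0.1,1,0],[0.3,0.1,-0.1,2,0],[0.3,0.1,-0.1,2.7,0],[0.3,0.1,-0.1,3.2,0],[0.3,0.1,-0.1,3.3,0]]}}

```text
t: 31.25
position: [0.5976, -0.2419, 0.0423]
tcp_rot: [0.707, 0.707, -0.0, -0.0]
wrist_force: [-0.1, 0.8, -0.9]
width: 0.571
grip_force: 42.8
```

Call:
{"op": "send_rows", "data": {"rows": [[0.3,0,0,0.1,0],[0.3,0,0,0.2,0],[0.3,0,0,0.3,0],[0.3,0,0,0.4,0],[0.3,0,0,0.4,0]]}}

```text
t: 31.88
position: [0.5977, -0.242, 0.0387]
tcp_rot: [0.707, 0.707, -0.0, -0.0]
wrist_force: [1.4, -0.9, -2.0]
width: 0.575
grip_force: 42.8
```

Call:
{"op": "send_rows", "data": {"rows": [[0.3,0,0,0.05,0],[0.3,0,0,0.1,0],[0.3,0,0,0.15,0],[0.3,0,0,0.15,0],[0.3,0,0,0.15,0]]}}

```text
t: 32.5
position: [0.5978, -0.2421, 0.0385]
tcp_rot: [0.707, 0.707, -0.0, 0.0]
wrist_force: [-4.4, 2.7, 9.0]
width: 0.571
grip_force: 44.0
```

Call:
{"op": "send_rows", "data": {"rows": [[-0.4,0,0,-0.05,0],[-0.4,0,0,-0.1,0],[-0.4,0,0,-0.2,0],[-0.4,0,0,-5,0],[-0.4,0,0,-11,0]]}}

```text
t: 33.12
position: [0.5968, -0.2414, 0.147]
tcp_rot: [0.708, 0.707, -0.0, -0.001]
wrist_force: [1.1, -1.6, 0.6]
width: 0.695
grip_force: 0.0
```

Call:
{"op": "send_rows", "data": {"rows": [[-0.7,2,-1,-5,0],[-0.7,7.5,-3,-5,0],[-0.7,13,-5,-5,0],[-0.7,18.5,-7,-5,0],[-0.7,24,-9,-5,0]]}}

```text
t: 33.75
position: [0.5073, -0.0004, 0.1974]
tcp_rot: [0.708, 0.707, 0.0, 0.0]
wrist_force: [0.4, 1.0, 1.7]
width: 0.846
grip_force: 0.0
```

Call:
{"op": "send_rows", "data": {"rows": [[-0.7,5.5,-2,0,0],[-0.7,11,-4,0,0],[-0.7,16.5,-6,0,0],[-0.7,22,-8.5,1,0],[-0.7,25.8,-9.8,4,0]]}}

```text
t: 34.38
position: [0.4101, 0.2586, 0.1586]
tcp_rot: [0.707, 0.707, 0.002, 0.001]
wrist_force: [1.4, -0.2, -0.1]
width: 0.847
grip_force: 0.0
```

Call:
{"op": "send_rows", "data": {"rows": [[-0.7,0,0,3,0],[-0.7,0,0,5,0],[-0.7,0,0,6,0],[-0.7,0,0,6,0],[-0.7,0,0,6,0]]}}

```text
t: 35.0
position: [0.411, 0.2562, 0.0983]
tcp_rot: [0.708, 0.707, 0.001, 0.0]
wrist_force: [0.6, 0.5, 0.5]
width: 0.848
grip_force: 0.0
```

```bash
python3 -c "
from h import *
see('cap',3);see('barrel',2,'top');see('barrel',2,'scene')
go(.410,.257,.003)"
```

```text
cap [([408, 257, -3], 0.97), ([409, 261, -2], 0.83), ([408, 259, -1], 0.64)]
barrel [([599, -243, 16], 0.91), ([622, -81, 18], 0.35), ([599, -243, 18], 0.66)]
barrel [([599, -242, 14], 0.69), ([596, -242, 15], 0.53)]
t 35.7 pos [0.4103 0.2562 0.0973] yaw 89.94 shift cm [ 0.08 -0.03  9.43] turn -0.06 F [ 0.1 -0.8 -0.1] w 0.853 j [ 0.29 -0.24 -0.48  1.33 -0.    1.86]
```

The barrel is home at (598,−242.5, 16 mm). Grasping the cap.

Call:
{"op": "send_rows", "data": {"rows": [[-0.7,0.1,-0.1,4,0],[-0.7,0.1,-0.1,7,0],[-0.7,0.1,-0.1,8.6,0],[-0.7,0.1,-0.1,9.3,0],[-0.7,0.1,-0.1,9.3,0]]}}

```text
t: 36.33
position: [0.4096, 0.2573, 0.0047]
tcp_rot: [0.707, 0.707, 0.0, 0.0]
wrist_force: [1.1, -0.4, 0.1]
width: 0.85
grip_force: 0.0
```

Call:
{"op": "send_rows", "data": {"rows": [[0.3,0,0,0,0],[0.3,0,0,0,0],[0.3,0,0,0,0],[0.3,0,0,0,0],[0.3,0,0,0,0]], "force": 40}}

```text
t: 36.95
position: [0.4102, 0.2575, 0.0056]
tcp_rot: [0.707, 0.707, 0.001, 0.0]
wrist_force: [-0.9, -0.1, 5.3]
width: 0.525
grip_force: 40.6
```

Call:
{"op": "send_rows", "data": {"rows": [[0.3,0,0,-6,0],[0.3,0,0,-12,0],[0.3,-1,0.5,-18,0],[0.3,-6,2.5,-18,0],[0.3,-11.5,4.5,-18,0]]}}

```text
t: 37.58
position: [0.4552, 0.1413, 0.1858]
tcp_rot: [0.707, 0.707, 0.001, 0.001]
wrist_force: [1.3, 0.2, -0.7]
width: 0.526
grip_force: 41.8
```

Call:
{"op": "send_rows", "data": {"rows": [[0.3,-5.5,2,0,0],[0.3,-11,4,0,0],[0.3,-16.5,6,0,0],[0.3,-22,8,0,0],[0.3,-27.5,10,0,0]]}}

```text
t: 38.2
position: [0.5544, -0.135, 0.1848]
tcp_rot: [0.708, 0.707, 0.0, 0.0]
wrist_force: [0.4, 0.5, -0.6]
width: 0.525
grip_force: 41.8
```

Call:
{"op": "send_rows", "data": {"rows": [[0.3,-5.5,2.2,0,0],[0.3,-10,4.0,0,0],[0.3,-10.9,4.4,4,0],[0.3,-10.9,4.4,7,0],[0.3,-10.9,4.4,7.5,0]]}}

```text
t: 38.83
position: [0.5965, -0.2413, 0.107]
tcp_rot: [0.708, 0.707, -0.0, -0.002]
wrist_force: [-1.0, -0.5, -0.8]
width: 0.526
grip_force: 41.7
```

```bash
python3 -c "
from h import *
import cv2
see('cap',2)
cv2.imwrite('pics/w6.png',arm.camera('wrist'))
see('cap',2,'top');see('cap',2,'scene')
go(.598,-.2415,.071)"
```

```text
cap [([594, -241, 102], 0.79)]
cap [([602, -242, 104], 0.57), ([442, -78, 1], 0.59), ([601, -240, 108], 0.52)]
cap [([484, 404, 0], 0.69), ([602, -244, 108], 0.67), ([599, -243, 106], 0.45)]
t 39.48 pos [ 0.5978 -0.242   0.1095] yaw 89.94 shift cm [0.05 0.02 3.85] turn -0.06 F [-0.1  0.3 -1.3] w 0.526 j [-0.59  0.25  0.04  1.36 -0.    0.98]
```

View pics/w6.png

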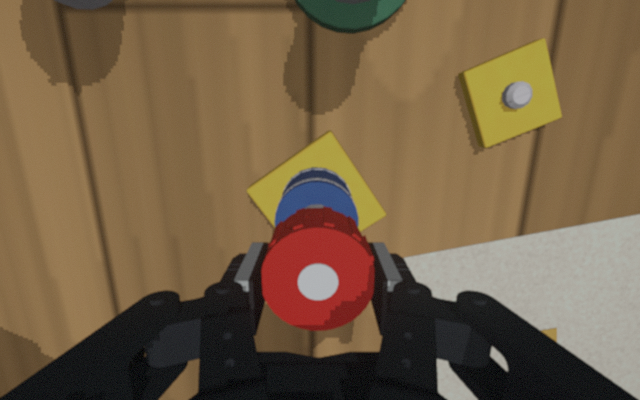

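The cap at (318,280) lines up with the barrel at column 317. Lowering.

Call:
{"op": "send_rows", "data": {"rows": [[0.3,0,0,1,0],[0.3,0,0,2,0],[0.3,0,0,2.7,0],[0.3,0,0,3.2,0],[0.3,0,0,3.4,0]]}}

```text
t: 40.1
position: [0.5976, -0.2419, 0.0749]
tcp_rot: [0.707, 0.707, -0.0, -0.0]
wrist_force: [1.2, 0.2, -0.5]
width: 0.521
grip_force: 41.7
```

Call:
{"op": "send_rows", "data": {"rows": [[0.3,0,0,0.1,0],[0.3,0,0,0.2,0],[0.3,0,0,0.3,0],[0.3,0,0,0.4,0],[0.3,0,0,0.4,0]]}}

```text
t: 40.72
position: [0.5979, -0.2421, 0.0716]
tcp_rot: [0.707, 0.707, 0.0, 0.0]
wrist_force: [-0.4, -0.3, 1.0]
width: 0.525
grip_force: 41.8
```

Call:
{"op": "send_rows", "data": {"rows": [[0.3,0,0,0.05,0],[0.3,0,0,0.1,0],[0.3,0,0,0.1,0],[0.3,0,0,0.1,0],[0.3,0,0,0.1,0]]}}

```text
t: 41.35
position: [0.598, -0.2422, 0.0716]
tcp_rot: [0.707, 0.707, -0.0, 0.001]
wrist_force: [-4.4, 1.7, 8.9]
width: 0.526
grip_force: 42.6
```

Call:
{"op": "send_rows", "data": {"rows": [[-0.4,0,0,-0.05,0],[-0.4,0,0,-0.1,0],[-0.4,0,0,-0.2,0],[-0.4,0,0,-5,0],[-0.4,0,0,-11,0]]}}

```text
t: 41.98
position: [0.5968, -0.2414, 0.1799]
tcp_rot: [0.707, 0.707, -0.0, -0.002]
wrist_force: [1.1, 0.2, 0.6]
width: 0.699
grip_force: 0.0
```

Call:
{"op": "send_rows", "data": {"rows": [[-0.4,-2,-3,-3,0],[-0.4,-5,-7,-3,0],[-0.4,-8,-11,-3,0],[-0.4,-10,-14,-3,0],[-0.4,-10,-14,-3,0]]}}

```text
t: 42.6
position: [0.4561, -0.3432, 0.2104]
tcp_rot: [0.709, 0.706, -0.0, 0.0]
wrist_force: [1.1, -0.1, -0.2]
width: 0.703
grip_force: 0.0
```

```bash
python3 -c "
from h import *
import cv2
for q in ['flange','grip','dome','barrel','cap','tape','glue','mug']:
    see(q,1,'scene');see(q,1,'top')
a=arm.camera('scene')[90:270,190:440];b=arm.camera('top')[130:270,330:440]
cv2.imwrite('pics/end.png',cv2.resize(a,None,fx=3.2,fy=3.2,interpolation=2))
go(0,0,0)"
```

```text
flange [([618, -82, 21], 0.64)]
flange [([623, -80, 19], 0.44)]
grip [([625, -84, 46], 0.74), ([420, -385, -2], 0.73)]
grip [([422, -388, 1], 0.73), ([625, -81, 48], 0.54)]
dome [([619, -82, 102], 0.71)]
dome [([621, -81, 109], 0.74), ([576, 243, -4], 0.24)]
barrel [([601, -241, 12], 0.64)]
barrel [([600, -242, 15], 0.56)]
cap [([599, -243, 67], 0.51)]
cap [([599, -238, 67], 0.86)]
tape [([485, 408, 1], 0.81), ([446, -75, -3], 0.65)]
tape [([488, 401, -2], 0.8)]
glue [([625, -80, 46], 0.74)]
glue [([578, 243, -2], 0.64)]
mug [([447, -78, 1], 0.75)]
mug [([443, -78, -1], 0.89)]
t 44.3 pos [ 0.4576 -0.3419  0.2103] yaw 89.94 shift cm [ 34.14 -45.8   21.03] turn -0.06 F [ 0.1 -0.3 -0.2] w 0.698 j [-0.87  0.01 -0.04  1.52 -0.    0.7 ]
```

View pics/end.png

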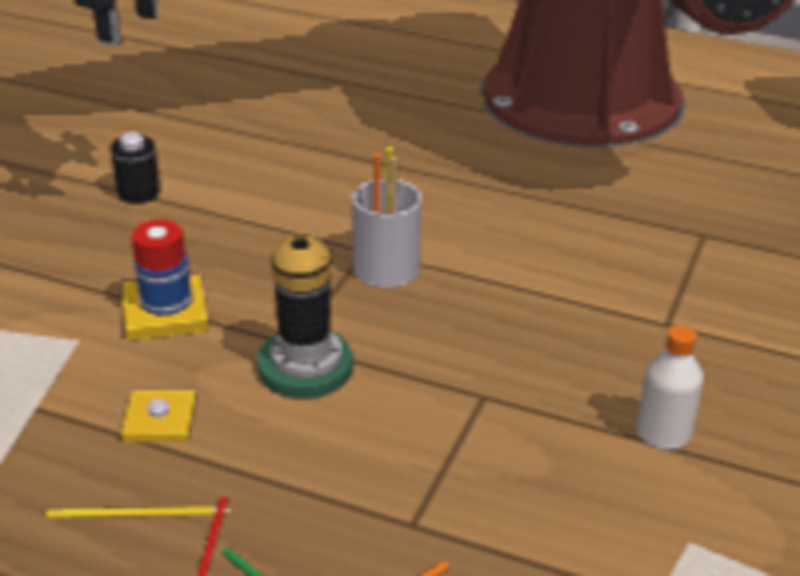

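Both stacks stand straight. The green foot with flange, grip and dome is at (303,320), and the large yellow foot with barrel and cap is at (163,280). There are no gaps, the arm is clear, and the bystanders have not moved. Handing in.

```bash
python3 -c "
from workcell import arm
print(arm.sign_off())"
```

```text
the job is handed in; nothing more can be done
None
```

Both stacks are assembled in the order asked: flange, grip and dome on the green foot, and barrel and cap on the large yellow foot. Every part is home and released, the tape, glue bottle and beaker were not moved, and the job was handed in at about 44 s of the 144 s allowed.

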